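# Crimp a label holder and hold it home behind the rack's lip

### The arm

A 6-joint arm with a two-finger parallel gripper is mounted at the origin on a cart in front of the work surface, level with it; the furniture and walls round the work are solid. World frame = base frame: x ahead of the robot, y to its left, z up, the work surface at z = 0. Lengths are in m, angles in rad, forces in N, time in s.
With the tool pointing down it reaches from about 0.35 to 0.875 m from the base axis. Payload 4.2 kg.
Tool frame: the origin (TCP) lies where the fingers leave the gripper's body, on its centre line; the fingertips stand 73 mm ahead of it and the grasp point (between the pads) lies 54 mm ahead of it; z points along the fingers, y is the line along which they close (so a half turn about z gives the same grasp; the last joint's range is limited). The gripper opens to 85 mm and grips with 20 to 120 N. Pads are 22 mm wide; open, the fingers measure 114 mm over their backs; the gripper's body (76 mm by 85 mm) begins 54 mm behind the grasp point. The pads swing forward as they close: fully open they stand 13 mm farther back than shut.
Start: joints at [1.454, 0.385, 0.008, 0, -1.194, -0.259], TCP at [0.229, 0.581, 0.304] pointing down, gripper open.
Joint ranges: [-3.14, 3.14], [-1.21, 2.06], [-1.07, 1.41], [-3.16, 2.05], [-2.99, -0.16], [-3.1, 3.1]. Speed limits (rad/s): [2.79, 2.79, 3.14, 3.14, 3.14, 3.14].

### API

Orientations are given as a rotation vector (axis times angle).
In Python, from rig import env gives the robot as it stands.
- The arm moves only by the tool move_arm, never from a script. Its argument "targets" is a list that holds one entry, the list of rows, each a list of 6 numbers: the shift along the tool's x, y, z in m, then the turn, a rotation vector about the tool's x, y, z in degrees. In form: [[[dx, dy, dz, rx, ry, rz], ...]]. A call has 1 to 8 rows; each row shifts and turns the commanded pose from where the row before left it, along the tool's axes as they then stand; what a row does not reach is not made up. A row lasts 1/8 s, in which the tool goes at most 62.5 mm and 10.7 degrees, less where a joint would pass 70% of its speed; a pose out of reach is approached as far as the arm can. A call is refused whole if a number of a shift passes 0.0625 or a number of a turn 10.7, either way. A call with a gripper value outside its range is refused whole. "fingers" is the opening, from 0 (shut) to 1 (fully open), set as the call begins (left out, the last holds). The fingers move at their own pace and stop on an object; the grip force is fixed at half the most. Time passes only in rows, so rows that do not move let the fingers close. It gives the time, the measured TCP pose, the force, the opening and the grip force at its end, in the units of the state.
- env.get_obs(): the state, without advancing time (a new reading comes with each control period).
- env.camera(name): name is "scene" or "top" or "wrist"; returns the picture (420x560x3 uint8, red, green, blue); there is no depth.
- env.camera_model(name): a dict with "fx", "fy", "cx", "cy" (pixels), "R" (3x3) and "t" (3): a world point X has camera coordinates R X + t. Camera axes: x right, y down, z forward; pixel columns grow to the right and rows downward; lengths in m; the calibration is good to about 2 mm. A picture is of the moment at which its call begins: read the wrist's pose just before it. camera_model takes no time and is no camera call; for the wrist camera it gives the pose at the moment of the call.
- env.sign_off(): hands the job in; it is judged then, once.
The state is a dict: "clock": time; "q": joint angles; "dq": joint speeds; "effort": joint torques, N m; "tool_pos": TCP position; "tcp_rot": TCP orientation; "contact_force": force on the tool from outside, world axes, zero at the start; "torque": the same for the moment, N m; "grip_width": finger opening in m; "gripper_force": force on a finger pad.
Only numpy, scipy, OpenCV 4.12 (cv2) and the standard library are available. Lean on these libraries where they do the work, as an engineer would, in place of code of your own. Each camera call takes 0.05 s, during which the arm holds its last target. There are 200 camera calls.

### The job

A label holder stands in the nest of the small lever press: push the press's sprung lever down to its stop to crimp the holder, and let the lever come back up. Then lift the holder out and push it, tongue down, behind the front lip of the parts rack, between the two end cheeks, against the spring strip until its shoulders sit flush on both cheeks. Finish with the gripper still holding the holder pressed fully home there, so that it can be screwed fast; leave the other things on the bench where they are.

Things in the scene. Friction and masses are not known exactly. Their poses are not given: they have to be found in the camera images.
- label_holder: Grey plastic label holder, loose, about 60 g, upright in the press's nest at the start. Origin: middle of the tongue's bottom edge, z up. Tongue: 4 mm thick (x), 70 wide (y), z 0 to 44. Head above it: 10 thick (x), 92 wide (y), z 44 to 70, a white label window on both faces; front and back alike. The head's ends overhang the tongue by 11 mm: their undersides are the shoulders.
- head (a point): Middle of the label holder's head, 57 mm above its origin. Grip the head here across its 10 mm thickness (along the holder's x), fingertips above the head's underside.
- press: Small grey bench press, fixed, 185 mm (x) by 130 (y). Origin: on the bench under the middle of its nest, z up. Its housing, 114 mm high, is at x 75 to 135 mm; the lever is on its +y side, the paddle 102 mm from the nest's middle in y and pointing to -x. Left of the work a thin tool-stand pole rises to 320 mm at world x 0.57, y 0.44: keep clear.
- nest (a point): Middle of the nest's floor, 30 mm above the bench. The nest is an upright slot 5.5 mm wide (press x), 78 long (press y), with jaws 22 mm high, so the holder's head stands free at 74 to 100 mm above the bench.
- press_lever (a joint): Press lever, rad: 0 at rest (sloping up towards the robot), 0.9 at its lower stop. A spring brings it back when let go; at the paddle it takes about 5 N to start and 10 N at the stop. Pivot axis along the press's y at press x = 105, z = 85 mm.
- paddle (a point): Middle of the top face of the lever's black paddle (64 mm long, 30 wide), 106 mm from the pivot; moves with the lever: 151 mm above the bench at rest, 60 mm at the stop. Push it down from above with closed fingers; on the way it shifts up to 25 mm along the press's -x.
- rack: Low steel parts rack, fixed, 200 mm wide (y), front towards -x. Origin: on the bench under the middle of the bay, z up. Along its front runs a label rail: a groove 8 mm wide (x -4 to 4) between the front lip and a back wall, both flared to a 16 mm mouth, top edges 98 mm above the bench. Shelf board 90 mm high, back panel (x = 121) 105, things up to 25 mm high on it from x = 50 mm back.
- bay (a point): Middle of the bay, level with the tops of its two steel cheeks (110 mm above the bench; inner faces 77 mm apart along the rack's y). When the holder is home its shoulders rest on both cheek tops, its origin 44 mm below this point and its y along the rack's y (either way round).
- bay_spring (a joint): Spring strip in the groove, m, 0 at rest, grows as it is pressed down. The tongue meets it 6 mm before home (0.006 when home). It pushes back with 3 N at first, 7 N when home, where the cheeks stop the holder; let go, it lifts the holder out of home again.
- flush_cutters: Orange-handled cutters, loose, 50x122x12 mm, lying between press and rack; a bystander, origin at its underside's middle.
- green_screwdriver: Green-handled screwdriver, loose, 24x180x23 mm, lying near the front edge; a bystander.
- pliers_blue: Blue-handled pliers, loose, 50x122x12 mm, lying at the left; a bystander.
- red_vial: White vial with red cap, loose, 23 mm wide, 53 high, at the back; a bystander.
- note_pad: Small note pad, loose, 106x75x7 mm, behind the middle of the bench; a bystander.
Mind the look-alikes: they are no part of the job. Several things have the shape of the label_holder; the one meant has the colours described above.

How it is judged:
By the outcome, as a careful person would: the job done as asked, in the order asked, and still so for the second after the job is handed in, while the arm keeps its last pose, push and grip.
It also fails if it takes over 61 s, if anything falls off the work surface, if the arm or the gripper's body presses on something with over 40 N, if the wrist force passes 120 N, or if a joint passes its speed limit or range.

## Working session

There is one attempt and no reset: what is moved stays moved. The work goes in short steps, Python scripts to look and compute and a tool call to move; the robot and the scene stay as the last step left them, time stands still between calls to the robot, and variables do not carry over. Pictures are saved under pics/ and viewed, at most 10 in all, crops included, and the job is handed in when it is done.

Besides the shell and the picture viewer there is one more tool, called after "Emit:" as a command line: name --argument value ..., lists and objects as JSON in quotes. move_arm: Moves the arm, as the interface text tells. Its arguments: {"type":"object","properties":{"targets":{"type":"array"},"fingers":{"type":"number"}},"required":["targets"]}

```bash
ls; mkdir -p pics; python3 - <<'E'
from rig import env
import cv2,numpy as np
o=env.get_obs();print({k:np.round(v,3) for k,v in o.items()})
for n in("scene","top"):
    cv2.imwrite(f"pics/{n}0.png",env.camera(n)[:,:,::-1])
    m=env.camera_model(n);print(n,{k:np.round(v,3).tolist() for k,v in m.items()})
E
```

```text
pics
{'clock': np.float64(0.0), 'q': array([ 1.454e+00,  3.860e-01,  7.000e-03, -1.000e-03, -1.194e+00,
       -2.590e-01]), 'dq': array([ 0.001,  0.   ,  0.   ,  0.001, -0.001,  0.   ]), 'effort': array([-0.0000e+00, -3.9229e+01,  1.8841e+01,  4.1860e+00, -5.0000e-03,
       -0.0000e+00]), 'tool_pos': array([0.229, 0.581, 0.303]), 'tcp_rot': array([ 3.084, -0.587, -0.   ]), 'contact_force': array([ 0.303,  0.124, -0.548]), 'torque': array([ 0.014,  0.002, -0.034]), 'gripper_force': np.float64(0.0), 'grip_width': np.float64(0.086)}
scene {'fx': 503.886, 'fy': 503.886, 'cx': 281.414, 'cy': 211.79, 'R': [[0.757, -0.654, -0.004], [-0.315, -0.36, -0.878], [0.573, 0.666, -0.478]], 't': [-0.369, 0.264, 1.095]}
top {'fx': 432.911, 'fy': 432.911, 'cx': 281.337, 'cy': 213.209, 'R': [[-0.007, -1.0, -0.024], [-0.998, 0.008, -0.055], [0.055, 0.023, -0.998]], 't': [0.061, 0.516, 1.322]}
```

View pics/scene0.png

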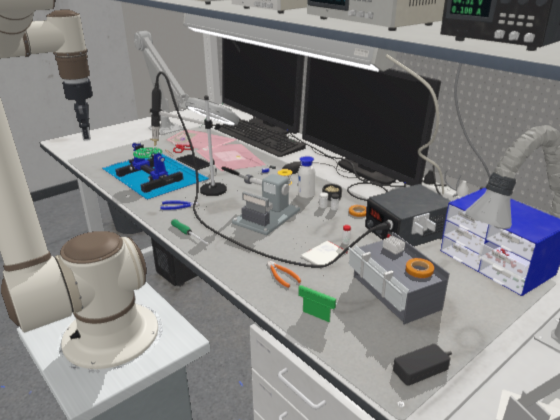

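View pics/top0.png

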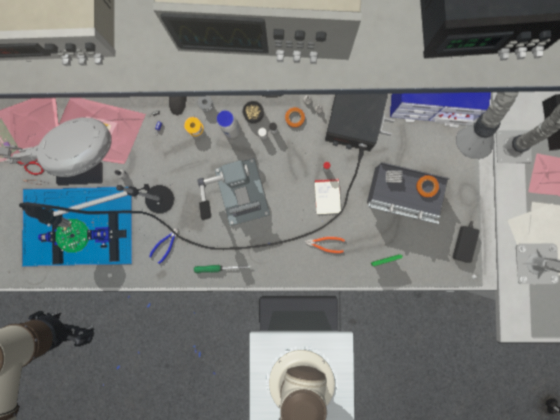

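The press is at scene (265,205) / top (240,195) and the rack at scene (395,275) / top (410,205). The green holder-shaped piece at scene (317,303) / top (387,260) is a look-alike, and holders also seem to be fitted already along the rack front. I'll enlarge to confirm.

```bash
python3 - <<'E'
import cv2,numpy as np
s=cv2.imread("pics/scene0.png");t=cv2.imread("pics/top0.png")
r=lambda im,x,y,w,h:cv2.resize(im[y:y+h,x:x+w],(400,300),interpolation=cv2.INTER_CUBIC)
m=np.vstack([np.hstack([r(s,225,155,100,75),r(s,340,235,112,84)]),np.hstack([r(t,190,150,100,75),r(t,360,155,112,84)])])
cv2.imwrite("pics/m0.png",m)
E
```

```text
(no output)
```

View pics/m0.png

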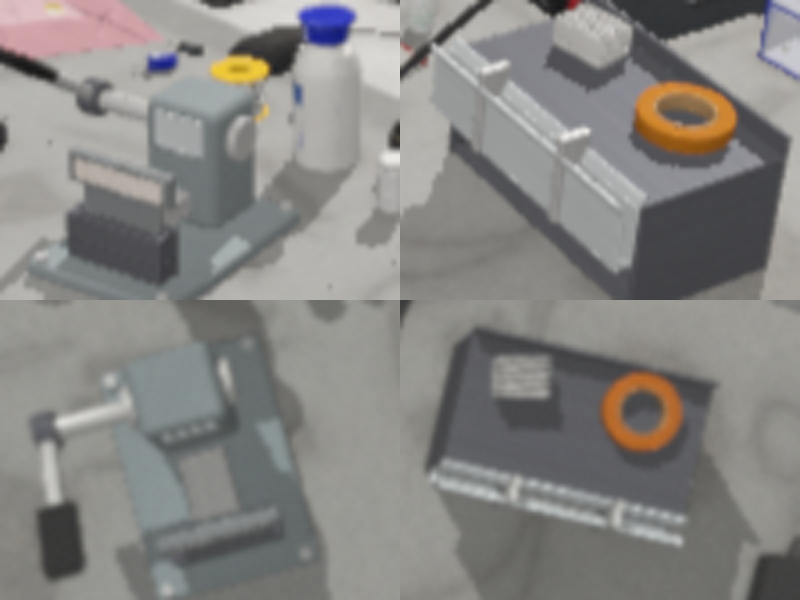

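The top-left crop shows the grey holder with a white window standing in the nest, head ends at about scene (243,194) and (269,201). It is grey and in the press, so it is the one meant, and the green one is the look-alike. The rack bay lies between two light cheeks at about top (392,207) and (422,215). Next, rough positions.

```bash
cat > h.py <<'E'
import numpy as np,cv2
from rig import env
from scipy.spatial.transform import Rotation as Ro
def ray(m,p):
    d=np.array([(p[0]-m["cx"])/m["fx"],(p[1]-m["cy"])/m["fy"],1.]);R=np.array(m["R"]);return -R.T@np.array(m["t"]),R.T@d
def plane(m,p,z):
    c,d=ray(m,p);return c+d*(z-c[2])/d[2]
def tri(ms,ps):
    A=np.zeros((3,3));b=np.zeros(3)
    for m,p in zip(ms,ps):
        c,d=ray(m,p);d/=np.linalg.norm(d);P=np.eye(3)-np.outer(d,d);A+=P;b+=P@c
    return np.linalg.solve(A,b)
def proj(m,X):
    x=np.array(m["R"])@X+np.array(m["t"]);return np.array([m["fx"]*x[0]/x[2]+m["cx"],m["fy"]*x[1]/x[2]+m["cy"]])
def delta(pos,yaw,o=None):
    """tool-frame shift and turn (deg) from now to tool-down at pos; yaw = angle of tool y (closing line) vs world x, mod 180"""
    o=o or env.get_obs();R=Ro.from_rotvec(o["tcp_rot"])
    best=None
    for k in(0,np.pi):
        y=np.array([np.cos(yaw+k),np.sin(yaw+k),0]);z=np.array([0,0,-1.]);x=np.cross(y,z)
        T=Ro.from_matrix(np.c_[x,y,z]);d=(R.inv()*T).as_rotvec(degrees=True)
        if best is None or np.linalg.norm(d)<np.linalg.norm(best):best=d
    return R.inv().apply(np.array(pos)-o["tool_pos"]),best
def cam(n,f):
    m=env.camera_model(n);cv2.imwrite("pics/"+f,env.camera(n)[:,:,::-1]);np.save("pics/"+f[:-4]+".npy",m,allow_pickle=True);return m
E
python3 - <<'E'
from h import *
np.set_printoptions(precision=4,suppress=True)
s=env.camera_model("scene");t=env.camera_model("top")
print("head",plane(t,(230,212),.1),plane(t,(260,204),.1),"tri",tri([s,t],[(243,193.5),(230,210)]))
print("base corners",[plane(t,(190+x/4,150+y/4),.01) for x,y in((248,40),(110,80),(305,255),(165,290))])
print("paddle",plane(t,(190+60/4,150+238/4),.151))
print("cheeks",plane(t,(392.2,207.4),.11),plane(t,(421.6,215.2),.11))
print("rack back",plane(t,(360+75/3.571,155+30/3.571),.105),plane(t,(360+315/3.571,155+82/3.571),.105))
print("pole",proj(t,np.array([.57,.44,.0])),proj(t,np.array([.57,.44,.32])))
o=env.get_obs();m=env.camera_model("wrist");R=Ro.from_rotvec(o["tcp_rot"]).as_matrix()
c=-np.array(m["R"]).T@m["t"];print("wristcam in tool",R.T@(c-o["tool_pos"]),"axis",R.T@np.array(m["R"]).T, m["fx"],"tool",R)
E
```

```text
head [0.5167 0.2039 0.1   ] [0.5392 0.1167 0.1   ] tri [0.5209 0.2069 0.0906]
base corners [array([0.6842, 0.1477, 0.01  ]), array([0.6539, 0.2559, 0.01  ]), array([0.5156, 0.104 , 0.01  ]), array([0.4893, 0.2129, 0.01  ])]
paddle [0.5213 0.2665 0.151 ]
cheeks [ 0.5255 -0.2616  0.11  ] [ 0.5025 -0.3443  0.11  ]
rack back [ 0.6531 -0.2333  0.105 ] [ 0.609  -0.4241  0.105 ]
pole [159.7874 197.5522] [119.4492 185.5213]
wristcam in tool [ 0.0664 -0.0005 -0.0699] axis [[ 0.0007 -0.9659 -0.2588]
 [ 1.      0.0006  0.0004]
 [-0.0002 -0.2588  0.9659]] 297.0164679935201 tool [[ 0.9302 -0.3672 -0.0006]
 [-0.3672 -0.9302 -0.0018]
 [ 0.0001  0.0019 -1.    ]]
```

```bash
cat >> h.py <<'E'
def plan(wps):
    """wps: (pos,yaw_deg of tool y,rows) tool down; prints rows in tool axes"""
    o=env.get_obs();p=np.array(o["tool_pos"]);R=Ro.from_rotvec(o["tcp_rot"])
    for pos,yaw,n in wps:
        a=np.radians(yaw);y=np.array([np.cos(a),np.sin(a),0]);z=np.array([0,0,-1.])
        T=Ro.from_matrix(np.c_[np.cross(y,z),y,z]);w=(R.inv()*T).as_rotvec();pos=np.array(pos,float);dp=(pos-p)/n
        for i in range(n):
            Ri=R*Ro.from_rotvec(w*i/n)
            print(np.round(np.r_[Ri.inv().apply(dp)*1,np.degrees(w/n)],[4,4,4,1,1,1]) if 0 else [round(float(v),4 if j<3 else 1) for j,v in enumerate(np.r_[Ri.inv().apply(dp),np.degrees(w/n)])])
        p,R=pos,T
E
python3 - <<'E'
from h import *
plan([((.28,.42,.30),230,3),((.45,.22,.30),194.5,5)])
E
```

```text
[0.0355, 0.0437, 0.0011, 0.0, -0.0, 6.2]
[0.0399, 0.0397, 0.001, 0.0, -0.0, 6.2]
[0.044, 0.0352, 0.001, 0.0, -0.0, 6.2]
[0.0518, 0.0088, 0.0, 0.0, 0.0, 7.1]
[0.0524, 0.0023, 0.0, 0.0, 0.0, 7.1]
[0.0523, -0.0042, 0.0, 0.0, 0.0, 7.1]
[0.0514, -0.0106, 0.0, 0.0, 0.0, 7.1]
[0.0497, -0.0169, 0.0, 0.0, 0.0, 7.1]
```

Emit:
move_arm --targets '[[[0.0355,0.0435,0.001,0,0,6.2],[0.04,0.04,0.001,0,0,6.2],[0.044,0.035,0.001,0,0,6.2],[0.052,0.009,0,0,0,7.1],[0.052,0.002,0,0,0,7.1],[0.052,-0.004,0,0,0,7.1],[0.0515,-0.0105,0,0,0,7.1],[0.05,-0.017,0,0,0,7.1]]]' --fingers 0

```text
clock: 1.1
tool_pos: [0.4502, 0.2184, 0.3007]
tcp_rot: [2.478, -1.931, -0.0]
contact_force: [-0.2, 0.3, 0.4]
grip_width: 0.0003
gripper_force: 0.0
```

```bash
python3 - <<'E'
from h import *
o=env.get_obs();print(o["clock"],o["tool_pos"],np.abs(o["dq"]).max())
cam("wrist","w1.png")
plan([((.50,.12,.30),194.5,3)])
E
```

```text
1.1 [0.45018215 0.21839995 0.30074407] 0.8933811182623563
[0.0345, -0.0079, 0.0002, 0.0, -0.0, -0.3]
[0.0345, -0.0077, 0.0002, 0.0, -0.0, -0.3]
[0.0346, -0.0075, 0.0002, 0.0, -0.0, -0.3]
```

Emit:
move_arm --targets '[[[0.0345,-0.008,0,0,0,0],[0.0345,-0.008,0,0,0,0],[0.0345,-0.008,0,0,0,0],[0,0,0,0,0,0],[0,0,0,0,0,0]]]'

```text
clock: 1.78
tool_pos: [0.4982, 0.1257, 0.3006]
tcp_rot: [2.481, -1.926, -0.001]
contact_force: [0.2, 1.0, -0.1]
grip_width: -0.0005
gripper_force: 0.0
```

```bash
python3 - <<'E'
from h import *
o=env.get_obs();print(o["clock"],o["tool_pos"],np.abs(o["dq"]).max())
cam("wrist","w2.png")
a=cv2.imread("pics/w1.png");b=cv2.imread("pics/w2.png")
cv2.imwrite("pics/v1.png",np.vstack([a,b])[::1] if 0 else np.hstack([cv2.resize(a,(400,300)),cv2.resize(b,(400,300))]))
E
```

```text
1.775 [0.49817277 0.12569153 0.30058291] 0.018132988879619914
```

View pics/w2.png

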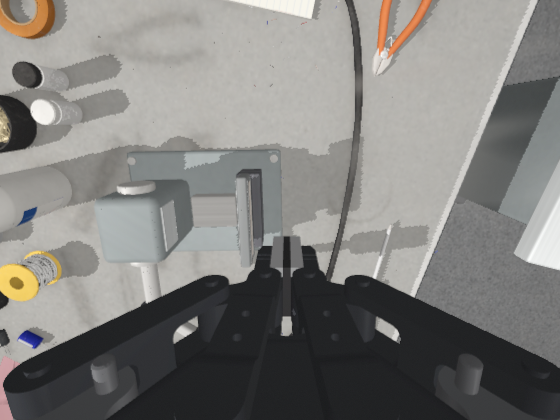

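The wrist view shows the head edge-on at about (237–262, 170–265) in the dark nest, with the fingers below at (290,250). I'll take a second, nearer view with a baseline.

Emit:
move_arm --targets '[[[0.03,-0.03,0.025,0,0,0],[0.03,-0.03,0.025,0,0,0],[0,0,0,0,0,0],[0,0,0,0,0,0],[0,0,0,0,0,0]]]'

```text
clock: 2.45
tool_pos: [0.5711, 0.0833, 0.2521]
tcp_rot: [-2.482, 1.923, -0.001]
contact_force: [-0.7, -0.2, 0.2]
grip_width: 0.0001
gripper_force: 0.0
```

```bash
python3 - <<'E'
from h import *
o=env.get_obs();print(o["clock"],o["tool_pos"],np.abs(o["dq"]).max())
m3=cam("wrist","w3.png");m2=np.load("pics/w2.npy",allow_pickle=True).item()
a=cv2.imread("pics/w2.png");b=cv2.imread("pics/w3.png")
c=[];
for m,im in((m2,a),(m3,b)):
    p=proj(m,np.array([.528,.16,.09]));x,y=int(p[0])-50,int(p[1])-75;print(x,y)
    k=cv2.resize(im[y:y+150,x:x+100],(400,600),interpolation=cv2.INTER_CUBIC)
    c.append(k)
cv2.imwrite("pics/v2.png",np.hstack(c))
E
```

```text
2.45 [0.57107613 0.08329759 0.25207925] 0.005925785558449052
199 143
263 223
```

View pics/v2.png

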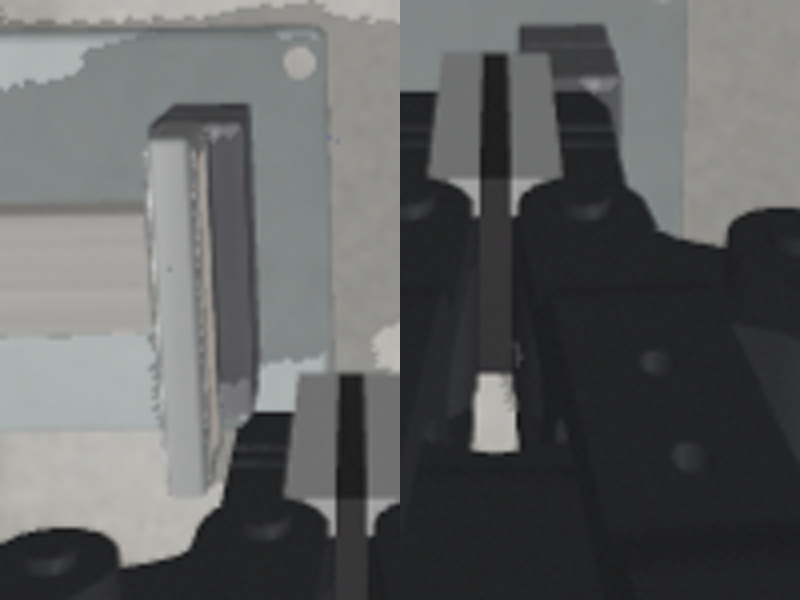

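In the left crop the top face of the head is clear, with corners at about (236,177.5), (246.5,177.5), (241,267) and (250,266.5) in w2. The right one is occluded by the fingers, so I'll use w1 as the second view.

```bash
python3 - <<'E'
from h import *
np.set_printoptions(precision=4,suppress=True)
m1,m2=[np.load(f"pics/w{i}.npy",allow_pickle=True).item() for i in(1,2)]
cs=[(199+x/4,143+y/4) for x,y in((149,138),(190,138),(168,496),(205,494))]
P=[plane(m2,c,.1) for c in cs];print(np.array(P),np.mean(P,0),np.linalg.norm(P[0]-P[2]),np.linalg.norm(P[0]-P[1]))
im=cv2.imread("pics/w1.png")
p=proj(m1,np.mean(P,0));x,y=int(p[0])-50,int(p[1])-75;print(x,y)
k=cv2.resize(im[y:y+150,x:x+100],(400,600),interpolation=cv2.INTER_CUBIC)
f=np.zeros((600,400,3),np.uint8);f[:300]=cv2.resize(im,(400,300));
t=cv2.imread("pics/top0.png");f[300:]=cv2.resize(t[185:230,185:245],(400,300),interpolation=cv2.INTER_CUBIC)
cv2.imwrite("pics/v3.png",np.hstack([k,f]))
E
```

```text
[[0.5479 0.1212 0.1   ]
 [0.5387 0.1188 0.1   ]
 [0.5246 0.2089 0.1   ]
 [0.5157 0.2061 0.1   ]] [0.5317 0.1637 0.1   ] 0.09075329759481941 0.009451289104741644
162 38
```

View pics/v3.png

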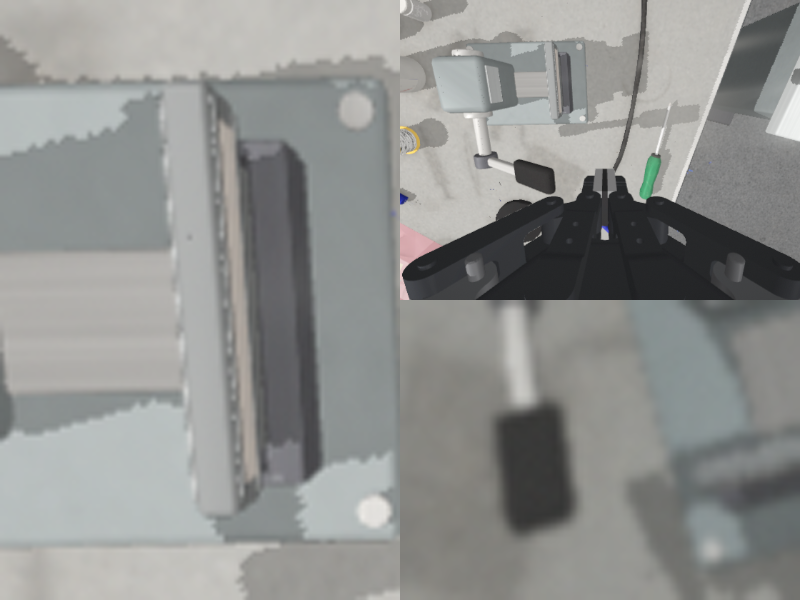

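In w1 the head top corners are at (202,60), (213,59.5), (211.5,166.5) and (221,166). The paddle is at about (186,244) full-frame, and in the top view at about (205,220).

```bash
python3 - <<'E'
from h import *
np.set_printoptions(precision=4,suppress=True)
m1,m2=[np.load(f"pics/w{i}.npy",allow_pickle=True).item() for i in(1,2)];t=env.camera_model("top")
c2=[(199+x/4,143+y/4) for x,y in((149,138),(190,138),(168,496),(205,494))]
c1=[(162+x/4,38+y/4) for x,y in((160,88),(205,86),(198,514),(236,512))]
P=np.array([tri([m1,m2],q) for q in zip(c1,c2)]);print(P)
P1=np.array([plane(m1,c,.1) for c in c1]);P2=np.array([plane(m2,c,.1) for c in c2]);print(P1.mean(0),P2.mean(0))
C=(P1.mean(0)+P2.mean(0))/2;d=(P1[2]+P1[3]-P1[0]-P1[1]+P2[2]+P2[3]-P2[0]-P2[1])
yaw=np.degrees(np.arctan2(d[1],d[0]))-90;print("center",C,"yaw",yaw)
pd=[(x/.7143,y/.7143) for x,y in((118,157),(113,180),(155,165),(153,194))]
c1p=np.mean(pd,0);tp=(185+535*0+136*60/400,185+167*45/300)
print(c1p,tp,"paddle tri",tri([m1,t],[c1p,tp]),plane(m1,c1p,.15))
a=np.radians(yaw);r=np.array([[np.cos(a),-np.sin(a)],[np.sin(a),np.cos(a)]])
for x in(.022,-.003):print("paddle geom",C[:2]+r@[x,.102])
plan([((.53,.16,.35),194,4)])
E
```

```text
[[0.5489 0.1225 0.0952]
 [0.5395 0.1199 0.0961]
 [0.5245 0.2097 0.0983]
 [0.5158 0.207  0.0984]]
[0.5316 0.165  0.1   ] [0.5317 0.1637 0.1   ]
center [0.5317 0.1644 0.1   ] yaw 15.075860910984147
[188.6462 243.5951] (205.4, 210.05) paddle tri [0.5202 0.2659 0.1478] [0.52   0.2646 0.15  ]
paddle geom [0.5264 0.2686]
paddle geom [0.5022 0.2621]
[-0.0212, 0.0051, -0.0245, -0.0, 0.0, 0.1]
[-0.0211, 0.0052, -0.0245, -0.0, 0.0, 0.1]
[-0.0211, 0.0052, -0.0245, -0.0, 0.0, 0.1]
[-0.0211, 0.0053, -0.0245, -0.0, 0.0, 0.1]
```

Results:
- Holder centre is (0.532, 0.164), head top at about 0.098 and press yaw 15°. All three match the text.
- Paddle triangulates to (0.520, 0.266, 0.148), against 0.151 given.

Now the press.

```bash
python3 - <<'E'
from h import *
plan([((.513,.2635,.275),195,4),((.513,.2635,.248),195,1),((.493,.258,.180),195,6),((.491,.2575,.145),195,4)])
E
```

```text
[-0.0473, 0.0028, -0.0057, -0.0, 0.0, -0.1]
[-0.0473, 0.0027, -0.0057, -0.0, 0.0, -0.1]
[-0.0473, 0.0026, -0.0057, -0.0, 0.0, -0.1]
[-0.0473, 0.0025, -0.0057, -0.0, 0.0, -0.1]
[0.0, 0.0, 0.027, 0.0, 0.0, 0.0]
[0.0, 0.0035, 0.0113, 0.0, 0.0, 0.0]
[0.0, 0.0035, 0.0113, 0.0, 0.0, 0.0]
[0.0, 0.0035, 0.0113, 0.0, 0.0, 0.0]
[0.0, 0.0035, 0.0113, 0.0, 0.0, 0.0]
[0.0, 0.0035, 0.0113, 0.0, 0.0, 0.0]
[0.0, 0.0035, 0.0113, 0.0, 0.0, 0.0]
[-0.0, 0.0005, 0.0088, 0.0, 0.0, 0.0]
[-0.0, 0.0005, 0.0088, 0.0, 0.0, 0.0]
[-0.0, 0.0005, 0.0088, 0.0, 0.0, 0.0]
[-0.0, 0.0005, 0.0088, 0.0, 0.0, 0.0]
```

Emit:
move_arm --targets '[[[-0.047,0.003,-0.006,0,0,0],[-0.0475,0.003,-0.006,0,0,0],[-0.0475,0.0025,-0.006,0,0,0],[-0.0475,0.0025,-0.005,0,0,0],[0,0,0.014,0,0,0],[0,0,0.013,0,0,0],[0,0.0035,0.011,0,0,0],[0,0.0035,0.011,0,0,0]]]'

```text
clock: 3.5
tool_pos: [0.5076, 0.2608, 0.2252]
tcp_rot: [-2.48, 1.926, -0.002]
contact_force: [-0.0, -0.5, 5.1]
grip_width: 0.0
gripper_force: 2.2
```

Emit:
move_arm --targets '[[[0,0.0035,0.0115,0,0,0],[0,0.0035,0.0115,0,0,0],[0,0.0035,0.0115,0,0,0],[0,0.0035,0.0115,0,0,0],[0,0.0005,0.009,0,0,0],[0,0.0005,0.009,0,0,0],[0,0,0.004,0,0,0],[0,0,0,0,0,0]]]'

```text
clock: 4.5
tool_pos: [0.4925, 0.2569, 0.1573]
tcp_rot: [2.481, -1.927, 0.001]
contact_force: [-1.6, -0.6, 6.8]
grip_width: 0.0003
gripper_force: 3.6
```

Emit:
move_arm --targets '[[[0,0,0.006,0,0,0],[0,0,0.006,0,0,0],[0,0,0.004,0,0,0],[0,0,0.003,0,0,0],[0,0,0,0,0,0]]]'

```text
clock: 5.12
tool_pos: [0.4936, 0.2572, 0.1391]
tcp_rot: [-2.48, 1.925, -0.003]
contact_force: [-0.4, -1.1, 7.6]
grip_width: 0.0001
gripper_force: 3.9
```

Emit:
move_arm --targets '[[[0,0,0.003,0,0,0],[0,0,0.003,0,0,0],[0,0,0.002,0,0,0],[0,0,0,0,0,0]]]'

```text
clock: 5.62
tool_pos: [0.4946, 0.2576, 0.1318]
tcp_rot: [-2.478, 1.923, -0.005]
contact_force: [3.0, -2.7, 9.0]
grip_width: -0.0001
gripper_force: 4.0
```

Emit:
move_arm --targets '[[[0,0,0.002,0,0,0],[0,0,0.002,0,0,0],[0,0,0,0,0,0]]]'

```text
clock: 6.0
tool_pos: [0.4951, 0.2577, 0.1304]
tcp_rot: [-2.478, 1.921, -0.006]
contact_force: [-1.4, -4.3, 22.1]
grip_width: 0.0003
gripper_force: 10.9
```

Emit:
move_arm --targets '[[[0,0,0.001,0,0,0],[0,0,0,0,0,0],[0,0,-0.012,0,0,0],[0,0,-0.025,0,0,0],[0,-0.004,-0.03,0,0,0],[0,-0.008,-0.04,0,0,0],[0,-0.008,-0.04,0,0,0],[0,0,-0.005,0,0,0]]]'

```text
clock: 7.0
tool_pos: [0.5132, 0.2627, 0.2797]
tcp_rot: [-2.476, 1.924, -0.002]
contact_force: [0.4, -0.2, -0.1]
grip_width: -0.0
gripper_force: 0.0
```

```bash
python3 - <<'E'
from h import *
o=env.get_obs();print(o["tool_pos"],o["contact_force"])
plan([((.5317,.1644,.27),195.1,3),((.5317,.1644,.152),195.1,4)])
E
```

```text
[0.51316065 0.2626781  0.27965181] [ 0.42270035 -0.24589093 -0.09592039]
[0.0333, 0.0021, 0.0031, -0.1, 0.0, -0.3]
[0.0333, 0.0023, 0.0032, -0.1, 0.0, -0.3]
[0.0333, 0.0024, 0.0032, -0.1, 0.0, -0.3]
[0.0, 0.0, 0.0295, 0.0, 0.0, 0.0]
[0.0, 0.0, 0.0295, 0.0, 0.0, 0.0]
[0.0, 0.0, 0.0295, 0.0, 0.0, 0.0]
[0.0, 0.0, 0.0295, 0.0, 0.0, 0.0]
```

Emit:
move_arm --targets '[[[0.033,0.002,0.003,0,0,-0.3],[0.0335,0.0025,0.0035,0,0,-0.3],[0.0335,0.0025,0.0035,0,0,-0.3],[0,0,0.03,0,0,0],[0,0,0.03,0,0,0],[0,0,0.02,0,0,0],[0,0,0,0,0,0]]]' --fingers 0.6

```text
clock: 7.88
tool_pos: [0.5288, 0.1628, 0.1841]
tcp_rot: [2.491, -1.905, -0.004]
contact_force: [0.7, -0.3, 1.2]
grip_width: 0.0511
gripper_force: 0.0
```

```bash
python3 - <<'E'
from h import *
o=env.get_obs();print(o["tool_pos"],o["contact_force"])
plan([((.5317,.1644,.152),195.1,2)])
E
```

```text
[0.52884935 0.16284413 0.18410525] [ 0.7023215  -0.30502897  1.15717006]
[-0.0004, -0.0017, 0.016, 0.2, -0.0, 0.0]
[-0.0004, -0.0016, 0.016, 0.2, -0.0, 0.0]
```

Down, then close.

Emit:
move_arm --targets '[[[-0.0005,-0.0015,0.016,0.2,0,0],[-0.0005,-0.0015,0.0155,0.2,0,0],[0,0,0,0,0,0]]]'

```text
clock: 8.25
tool_pos: [0.5326, 0.1655, 0.1549]
tcp_rot: [-2.494, 1.905, -0.005]
contact_force: [0.1, 0.0, -0.6]
grip_width: 0.0511
gripper_force: 0.0
```

Emit:
move_arm --targets '[[[0,0,0,0,0,0],[0,0,0,0,0,0],[0,0,0,0,0,0],[0,0,0,0,0,0],[0,0,0,0,0,0],[0,0,0,0,0,0]]]' --fingers 0

```text
clock: 9.0
tool_pos: [0.5325, 0.1658, 0.1565]
tcp_rot: [-2.493, 1.903, -0.006]
contact_force: [-3.2, 0.2, 5.4]
grip_width: 0.0085
gripper_force: 58.5
```

```bash
python3 - <<'E'
from h import *
o=env.get_obs();print(o["tool_pos"],o["tcp_rot"],o["contact_force"],o["torque"],o["grip_width"])
E
```

```text
[0.53254204 0.16582097 0.15645059] [-2.49329397  1.90349386 -0.00608377] [-3.19000978  0.20724986  5.429844  ] [0.03569967 1.14649355 0.00646723] 0.008543153961631246
```

Emit:
move_arm --targets '[[[0,0,-0.004,0,0,0],[0,0,-0.008,0,0,0],[0,0,-0.012,0,0,0],[0,0,-0.02,0,0,0],[0,0,-0.035,0,0,0],[0,0,-0.04,0,0,0],[0,0,-0.026,0,0,0],[0,0,0,0,0,0]]]'

```text
clock: 10.0
tool_pos: [0.5331, 0.1662, 0.3038]
tcp_rot: [-2.487, 1.899, -0.011]
contact_force: [-0.0, -0.8, -0.8]
grip_width: 0.0083
gripper_force: 58.4
```

```bash
python3 - <<'E'
from h import *
o=env.get_obs();print(o["tool_pos"],o["tcp_rot"],o["contact_force"],o["torque"],o["grip_width"])
plan([((.48,-.15,.31),165,7)])
E
```

```text
[0.53311654 0.16616604 0.30381247] [-2.48715778  1.8988751  -0.0112821 ] [-0.02839239 -0.84710446 -0.83681708] [-0.03295222  0.05915034 -0.0453321 ] 0.008266287469869096
[0.0416, 0.0192, -0.0012, -0.1, 0.0, 4.3]
[0.0429, 0.016, -0.0012, -0.1, 0.0, 4.3]
[0.044, 0.0127, -0.0011, -0.1, 0.0, 4.3]
[0.0448, 0.0094, -0.001, -0.1, 0.0, 4.3]
[0.0454, 0.006, -0.001, -0.1, 0.0, 4.3]
[0.0457, 0.0025, -0.001, -0.1, 0.0, 4.3]
[0.0458, -0.0009, -0.0009, -0.1, 0.0, 4.3]
```

Emit:
move_arm --targets '[[[0.0415,0.019,-0.001,-0.1,0,4.3],[0.043,0.016,-0.001,-0.1,0,4.3],[0.044,0.0125,-0.001,-0.1,0,4.3],[0.045,0.0095,-0.001,-0.1,0,4.3],[0.0455,0.006,-0.001,-0.1,0,4.3],[0.0455,0.0025,-0.001,-0.1,0,4.3],[0.0455,-0.001,-0.001,0,0,4.3],[0,0,0,0,0,0]]]'

```text
clock: 11.0
tool_pos: [0.4789, -0.1525, 0.3059]
tcp_rot: [1.908, -2.491, -0.007]
contact_force: [0.6, 0.6, -0.5]
grip_width: 0.0085
gripper_force: 58.4
```

Emit:
move_arm --targets '[[[0,0,0,0,0,0],[0,0,0,0,0,0]]]'

```text
clock: 11.25
tool_pos: [0.48, -0.1495, 0.3066]
tcp_rot: [1.917, -2.486, -0.006]
contact_force: [0.1, -0.2, -1.9]
grip_width: 0.0087
gripper_force: 58.4
```

```bash
python3 - <<'E'
from h import *
o=env.get_obs();print(o["tool_pos"],o["tcp_rot"],np.abs(o["dq"]).max())
cam("wrist","w4.png")
E
```

```text
[ 0.48004207 -0.14945517  0.30657763] [ 1.91654691 -2.48634568 -0.00593372] 0.006012799928260609
```

Emit:
move_arm --targets '[[[0.025,-0.03,-0.02,0,0,0],[0.025,-0.03,-0.02,0,0,0],[0,0,0,0,0,0],[0,0,0,0,0,0],[0,0,0,0,0,0]]]'

```text
clock: 11.92
tool_pos: [0.5247, -0.213, 0.3461]
tcp_rot: [1.916, -2.486, -0.007]
contact_force: [1.0, 0.5, -1.5]
grip_width: 0.0088
gripper_force: 58.5
```

```bash
python3 - <<'E'
from h import *
np.set_printoptions(precision=4,suppress=True)
o=env.get_obs();print(o["tool_pos"],o["tcp_rot"],np.abs(o["dq"]).max())
m5=cam("wrist","w5.png");m4=np.load("pics/w4.npy",allow_pickle=True).item()
c=[]
for m,f in((m4,"w4"),(m5,"w5")):
    p=proj(m,np.array([.514,-.303,.11]));x,y=max(int(p[0])-50,0),max(int(p[1])-75,0);print(f,p,x,y)
    c.append(cv2.resize(cv2.imread(f"pics/{f}.png")[y:y+150,x:x+100],(400,600),interpolation=cv2.INTER_CUBIC))
cv2.imwrite("pics/v4.png",np.hstack(c))
E
```

```text
[ 0.5247 -0.213   0.3461] [ 1.916  -2.4861 -0.0071] 0.004364283562541908
w4 [196.7152  25.6538] 146 0
w5 [273.1943  96.2169] 223 21
```

View pics/v4.png

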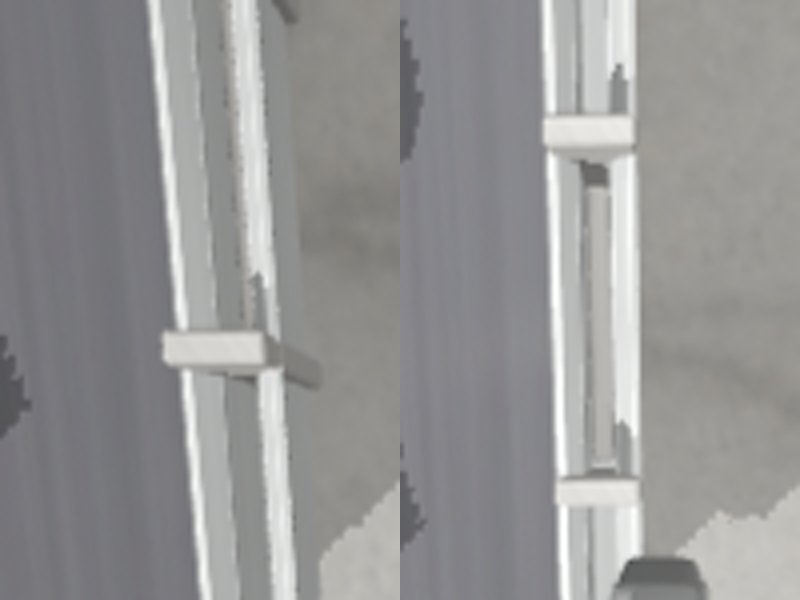

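w5 (right crop) shows the bay between two light cheeks centred at crop (589,131) and (598,491), with the spring strip at x≈588–610 in the groove. w4 shows only the near cheek, at about crop (216,349).

```bash
python3 - <<'E'
from h import *
np.set_printoptions(precision=4,suppress=True)
m4,m5=[np.load(f"pics/w{i}.npy",allow_pickle=True).item() for i in(4,5)]
f5=lambda x,y:(223+(x-400)/4,21+y/4);f4=lambda x,y:(146+x/4,y/4)
print("near tri",[tri([m4,m5],[f4(*a),f5(*b)]) for a,b in(((163,332),(556,478)),((268,332),(640,478)),((163,366),(556,504)),((268,366),(640,504)))])
Z=.11
far=[plane(m5,f5(*c),Z) for c in((544,116),(634,116),(544,147),(634,147))]
near=[plane(m5,f5(*c),Z) for c in((556,478),(640,478),(556,504),(640,504))]
print("far",np.array(far));print("near",np.array(near))
F,N=(far[2]+far[3])/2,(near[0]+near[1])/2
print("gap",np.linalg.norm(F-N),"bay",(F+N)/2,"ang",np.degrees(np.arctan2(*(N-F)[1::-1])))
s=[plane(m5,f5(x,y),.072) for x,y in((597,190),(603,462))];print("strip",s,np.mean(s,0),np.degrees(np.arctan2(*(s[1]-s[0])[1::-1])))
e=[plane(m5,f5(x,y),.098) for x,y in((547,165),(558,590),(635,165),(641,540))];print("edges",np.array(e),[np.degrees(np.arctan2(*(e[i+1]-e[i])[1::-1])) for i in(0,2)])
e=[plane(m4,f4(x,y),.098) for x,y in((150,0),(205,590),(258,0),(293,590))];print("edges4",np.array(e),[np.degrees(np.arctan2(*(e[i+1]-e[i])[1::-1])) for i in(0,2)])
# held holder
for n in("w4","w5"):pass
E
```

```text
near tri [array([ 0.5365, -0.2649,  0.1084]), array([ 0.5157, -0.2595,  0.1063]), array([ 0.5383, -0.2586,  0.1091]), array([ 0.5175, -0.2531,  0.1069])]
far [[ 0.516  -0.3458  0.11  ]
 [ 0.4956 -0.3405  0.11  ]
 [ 0.5179 -0.3394  0.11  ]
 [ 0.4973 -0.3341  0.11  ]]
near [[ 0.5361 -0.2651  0.11  ]
 [ 0.5156 -0.2597  0.11  ]
 [ 0.5379 -0.2589  0.11  ]
 [ 0.5173 -0.2535  0.11  ]]
gap 0.07654718667750104 bay [ 0.5167 -0.2996  0.11  ] ang 76.17799903916669
strip [array([ 0.5081, -0.3336,  0.072 ]), array([ 0.5254, -0.2646,  0.072 ])] [ 0.5168 -0.2991  0.072 ] 75.94529477619741
edges [[ 0.5186 -0.3378  0.098 ]
 [ 0.5448 -0.2362  0.098 ]
 [ 0.4977 -0.3324  0.098 ]
 [ 0.5198 -0.2434  0.098 ]] [np.float64(75.56497022999247), np.float64(76.05004986413182)]
edges4 [[ 0.5205 -0.3276  0.098 ]
 [ 0.5489 -0.2117  0.098 ]
 [ 0.4991 -0.322   0.098 ]
 [ 0.5292 -0.2066  0.098 ]] [np.float64(76.2486366113044), np.float64(75.38211206603376)]
```

View pics/w5.png

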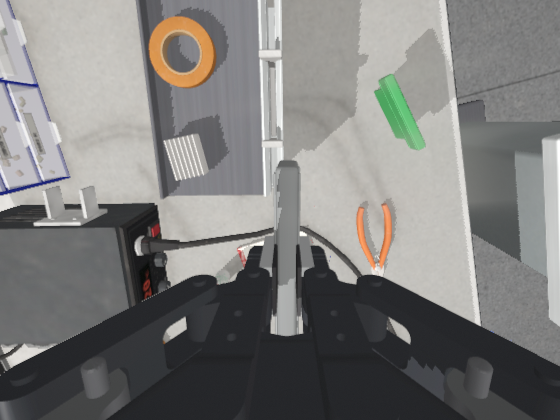

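The near cheek triangulates to z 0.107–0.109 (110 given), and the gap is 76.5 mm (77 given). The bay is at (0.517, -0.2995) with rack yaw -14°, and the spring strip agrees. w5 also shows the holder upright between the fingers, its far end at about (279–299, 162).

```bash
python3 - <<'E'
from h import *
m5=np.load("pics/w5.npy",allow_pickle=True).item();o=env.get_obs();R=Ro.from_rotvec(o["tcp_rot"])
for x,y,z in((.047,-.005,.0565),(.047,.005,.0565),(.036,-.002,.1265),(.036,.002,.1265)):print(proj(m5,o["tool_pos"]+R.apply([x,y,z])))
im=cv2.imread("pics/w5.png");cv2.imwrite("pics/v5.png",cv2.resize(im[140:300,230:350],(600,800),interpolation=cv2.INTER_CUBIC)[:600])
plan([((.517,-.2985,.262),166,3)])
E
```

```text
[276.63992418 166.37694864]
[300.11045928 166.39432518]
[284.59907247 167.88410877]
[290.62957874 167.88856448]
[0.0282, -0.0049, 0.0281, 0.1, 0.0, -0.3]
[0.0282, -0.0047, 0.0281, 0.1, 0.0, -0.3]
[0.0282, -0.0045, 0.0281, 0.1, 0.0, -0.3]
```

View pics/v5.png

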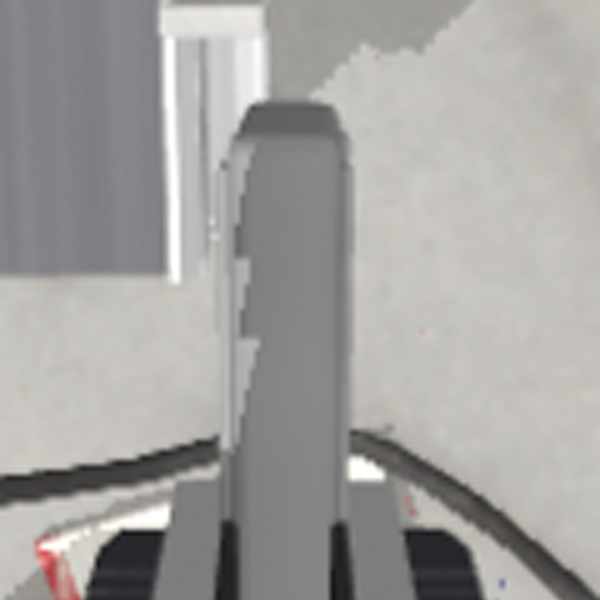

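The head end edge is at about (276.4–299, 167.6) against the predicted (276.6–300.1, 166.4). The grasp is as modelled, with no tilt. Now over the bay.

Emit:
move_arm --targets '[[[0.028,-0.005,0.028,0.1,0,-0.3],[0.0285,-0.0045,0.028,0.1,0,-0.3],[0.028,-0.0045,0.028,0.1,0,-0.3],[0,0,0,0,0,0],[0,0,0,0,0,0],[0,0,0,0,0,0]]]'

```text
clock: 12.72
tool_pos: [0.5181, -0.2985, 0.2641]
tcp_rot: [-1.936, 2.471, -0.005]
contact_force: [0.3, 0.1, -0.9]
grip_width: 0.0086
gripper_force: 58.5
```

```bash
python3 - <<'E'
from h import *
o=env.get_obs();print(o["clock"],o["tool_pos"],o["contact_force"],o["torque"])
plan([((.517,-.2985,.210),166,4)])
E
```

```text
12.725 [ 0.51810131 -0.29851338  0.26408872] [ 0.26224793  0.12565028 -0.93748898] [-0.02926383 -0.02441501  0.03266847]
[0.0001, 0.0003, 0.0135, -0.1, 0.0, 0.0]
[0.0001, 0.0003, 0.0135, -0.1, 0.0, 0.0]
[0.0001, 0.0003, 0.0135, -0.1, 0.0, 0.0]
[0.0001, 0.0003, 0.0135, -0.1, 0.0, 0.0]
```

Emit:
move_arm --targets '[[[0,0.0005,0.012,-0.1,0,0],[0,0.0005,0.01,-0.1,0,0],[0,0,0.01,-0.1,0,0],[0,0,0.01,0,0,0],[0,0,0.009,0,0,0],[0,0,0,0,0,0]]]'

```text
clock: 13.48
tool_pos: [0.5161, -0.2989, 0.2107]
tcp_rot: [1.934, -2.473, -0.007]
contact_force: [-0.5, -0.0, -1.0]
grip_width: 0.0081
gripper_force: 59.3
```

Free in the groove. I'll go on to the spring and home.

Emit:
move_arm --targets '[[[0,0,0.006,0,0,0],[0,0,0.006,0,0,0],[0,0,0.002,0,0,0],[0,0,0.002,0,0,0],[0,0,0,0,0,0]]]'

```text
clock: 14.1
tool_pos: [0.5163, -0.2989, 0.196]
tcp_rot: [1.935, -2.473, -0.005]
contact_force: [-2.5, 1.0, 3.9]
grip_width: 0.0086
gripper_force: 60.0
```

Emit:
move_arm --targets '[[[0,0,0.0015,0,0,0],[0,0,0.0015,0,0,0],[0,0,0,0,0,0],[0,0,0,0,0,0]]]'

```text
clock: 14.6
tool_pos: [0.5163, -0.2989, 0.1931]
tcp_rot: [1.935, -2.473, -0.005]
contact_force: [-1.7, 1.7, 5.2]
grip_width: 0.0083
gripper_force: 60.3
```

Emit:
move_arm --targets '[[[0,0,0.0015,0,0,0],[0,0,0.0015,0,0,0],[0,0,0,0,0,0],[0,0,0,0,0,0]]]'

```text
clock: 15.1
tool_pos: [0.5164, -0.2989, 0.1922]
tcp_rot: [1.936, -2.472, -0.003]
contact_force: [-5.1, 4.3, 14.7]
grip_width: 0.0084
gripper_force: 61.6
```

Emit:
move_arm --targets '[[[0,0,0.001,0,0,0],[0,0,0,0,0,0],[0,0,0,0,0,0],[0,0,0,0,0,0]]]'

```text
clock: 15.6
tool_pos: [0.5164, -0.2989, 0.1922]
tcp_rot: [1.936, -2.472, -0.002]
contact_force: [-5.8, 5.6, 18.0]
grip_width: 0.0084
gripper_force: 62.2
```

```bash
python3 - <<'E'
from h import *
o=env.get_obs();print(o["clock"],o["tool_pos"],o["contact_force"],o["torque"],o["grip_width"])
R=Ro.from_rotvec(o["tcp_rot"]).as_matrix();print("tool z",R[:,2],"F tool",R.T@o["contact_force"],"T tool",R.T@o["torque"])
m=cam("wrist","w6.png");cam("scene","s6.png");cam("top","t6.png")
s=cv2.imread("pics/s6.png");t=cv2.imread("pics/t6.png");w=cv2.imread("pics/w6.png")
q=lambda im,x,y,a,b:cv2.resize(im[y:y+b,x:x+a],(400,300),interpolation=cv2.INTER_CUBIC)
cv2.imwrite("pics/v6.png",np.vstack([np.hstack([q(s,330,190,120,90),q(w,200,60,200,150)]),np.hstack([q(s,210,130,160,120),q(t,180,140,280,160)])]))
E
```

```text
15.6 [ 0.51639419 -0.2989199   0.19218259] [-5.84401429  5.59069457 18.0426673 ] [ 1.75154797  1.88380232 -0.0531924 ] 0.00839853840394029
tool z [-2.55086147e-03 -1.69447470e-05 -9.99996746e-01] F tool [ -4.01603649   7.05806151 -18.02779606] T tool [-2.24868015 -1.24921078  0.04869235]
```

View pics/v6.png

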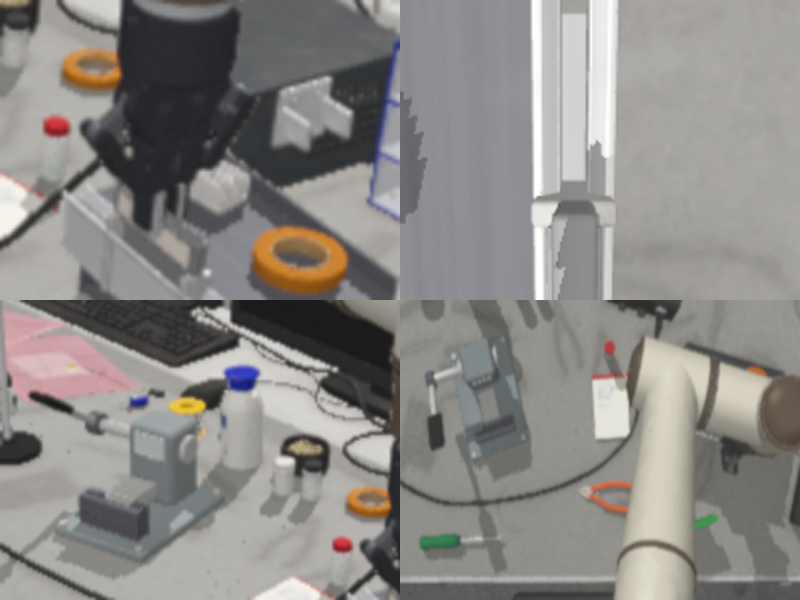

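The final picture shows the holder seated with its head end on the cheek, the press empty with its lever back up, and the bystanders where they were. The push is steady at 18 N, and the moments come from side force alone, so the load is shared by both cheeks. The tool stands vertical at the home height of 0.192. Handing in.

```bash
python3 -c "
from rig import env
print(env.sign_off())"
```

```text
the job is handed in; nothing more can be done
None
```

The holder was crimped and lifted out, and it is now held fully home in the rack bay at about 18 N; the job was handed in at about 16 s, with no verdict shown.

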